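# Hold a plaster sprig mould home in the corner jig of a banding wheel

## Robot

A 6-joint arm with a two-finger parallel gripper is mounted at the origin on the work surface. World frame = base frame: x ahead of the robot, y to its left, z up, the work surface at z = 0. Lengths are in m, angles in rad, forces in N, time in s.
With the tool pointing down it reaches from about 0.25 to 0.725 m from the base axis. Payload 4 kg.
Tool frame: the origin (TCP) lies on the front face of the gripper's body, between the roots of the fingers; the fingertips stand 73 mm ahead of it and the grasp point (between the pads) lies 54 mm ahead of it; z points along the fingers, y is the line along which they close (so a half turn about z gives the same grasp; the last joint's range is limited). The gripper opens to 85 mm and grips with 20 to 120 N. Pads are 22 mm wide; open, the fingers measure 114 mm over their backs; the gripper's body (76 mm by 85 mm) begins 54 mm behind the grasp point. The pads swing forward as they close: fully open they stand 13 mm farther back than shut.
Start: joints at [-1.346, 0.241, 0.005, 1.335, 0, 1.571], TCP at [0.111, -0.487, 0.304] pointing down, gripper open.
Joint ranges: [-2.72, 2.72], [-1.05, 1.87], [-1.09, 1.28], [-1.99, 2.15], [-1.42, 1.44], [-3.14, 3.14]. Speed limits (rad/s): [2.79, 2.79, 3.14, 3.14, 3.14, 3.14].

## Interface

Orientations are given as a unit quaternion [x, y, z, w].
In Python, from workcell import bot gives the robot as it stands. The module is installed in compiled form; this text tells all that it offers.
- The arm moves only by the tool step_arm, never from a script. Its argument "rows" is a list of rows, each a list of 2 entries, a list of its own where there are three numbers: the shift along the tool's x, y, z in mm, then the turn about the tool's z in degrees. A call has 1 to 12 rows; each row is the pose to reach, as a shift and turn from the pose commanded when the call began, along the tool's axes at that moment; what a row does not reach only later rows make up. A row lasts 1/8 s, in which the tool goes at most 62.5 mm and 10.7 degrees, less where a joint would pass 70% of its speed; a pose out of reach is approached as far as the arm can. A call with a gripper value outside its range is refused whole. "claw" is the gripper's target within -1 to 1 (shut at 1, half-way at 0, fully open at -1), set as the call begins (left out, the last holds). The fingers move at their own pace and stop on an object; the grip force is fixed at half the most. Time passes only in rows, so rows that repeat a pose let the fingers close. It gives the time, the measured TCP pose, the force, the opening and the grip force at its end, in the units of the state.
- bot.get_obs(): the state, without advancing time (a new reading comes with each control period).
- bot.camera(name): name is "scene" or "top" or "wrist"; returns (picture, depth): 400x640x3 uint8, red, green, blue; 400x640 float32, m along the optical axis (not along the pixel's ray), 0 where there is no reading.
- bot.camera_params(name): a dict with "fx", "fy", "cx", "cy" (pixels), "pose" (4x4, takes a point from camera to world coordinates). Camera axes: x right, y up, looking along -z (the intrinsics and any distortion apply to the point x, -y, -z); pixel columns grow to the right and rows downward; lengths in m; the calibration is good to about 2 mm. A picture is of the moment at which its call begins: read the wrist's pose just before it. camera_params takes no time and is no camera call; for the wrist camera it gives the pose at the moment of the call.
- bot.job_done(): hands the job in; it is judged then, once.
Trained networks look in the newest picture that a camera, given by its name, has taken for a name from the list of things; names that differ only in an ending like _2 or _b are one class to them, and where a whole thing is asked for, a point or a joint stands for the part that bears it (a point fixed in the world has none). Each returns a list of dicts, best first, with "score" (0 to 1); they miss things now and then, are a little off and sometimes report something else, mostly with a low value. They report only what shows in the picture. A call takes as long as a camera call. They do not tell look-alikes from the thing itself.
- bot.trace(target, camera): "pixels" (400x640 bool, what is visible of it) and "uv" ([column, row] in pixels, amid what is visible of it).
The state is a dict: "clock": time; "joint_pos": joint angles; "joint_vel": joint speeds; "tau": joint torques, N m; "eef_pos": TCP position; "tool_rot": TCP orientation; "ft_force": force on the tool from outside, world axes, zero at the start; "ft_torque": the same for the moment, N m; "grip_width": finger opening in m; "grasp_force": force on a finger pad.
Only numpy, scipy, OpenCV 4.12 (cv2) and the standard library are available. Lean on these libraries where they do the work, as an engineer would, in place of code of your own. Each camera call takes 0.05 s, during which the arm holds its last target. There are 200 camera calls.

## Task

Take the rectangular plaster sprig mould from the bench and set it, motif up, on the narrow wooden rest on top of the banding wheel, its long side along the long blue stop. Push it home into the corner so that it bears flush on both blue stops at once, with a light steady push of roughly 5 to 15 newtons on each, and finish while still holding it pressed there with the gripper: do not let go. Leave everything else on the bench where it stands.

Things in the scene. Friction and masses are not known exactly. Their poses are not given: they have to be found in the camera images.
- mould: white rectangular plaster block 90 x 56 x 50 mm (its own x, y, z), 0.18 to 0.36 kg, a round brown flower motif on its top face; dry, friction near 1 on wood and stops; starts flat on the bench, motif up. Origin: centre of its underside; x along the long side, z up. Either end may go to the end stop.
- jig: banding wheel, fixed, not turning: grey foot 156 mm across, column, round steel head 190 mm across, its top 100 mm above the bench. Centred on the head a wooden rest 70 x 34 x 15 mm (jig x, y, z), top 115 mm above the bench, smaller than the mould. Origin: centre of the foot's underside; x points to the end stop, y to the long stop, z up. The mould when home is centred on this axis.
- stop_end: blue rigid stop on the wheel head at the +x end of the rest, 53 mm long along jig y, 12 mm thick; its flat inner face looks to jig -x, 45 mm from the wheel's axis; top 145 mm above the bench, 30 mm above the rest. Origin and axes: those of the jig.
- stop_long: blue rigid stop at the +y side of the rest, jig x from -35 to +50 mm, 12 mm thick; flat inner face looks to jig -y, 28 mm from the wheel's axis; top 129 mm above the bench, only 14 mm above the rest, so fingers gripping the mould across its 56 mm width must keep their tips at least 17 mm above its underside. Origin and axes: those of the jig.
- corner (a point): point where the inner faces of the two stops meet, at the height of the rest's top (jig x = 45, y = 28, z = 115 mm); axes as the jig's. The seated mould lies towards -x and -y of it, its centre at x = -45, y = -28 mm.
- jar: small amber glass jar with a black cap, 44 mm across, 60 mm high, standing 95 to 120 mm from the mould's centre off one end of it. Bystander. Origin: centre of its underside.
- rib: dark wooden spatula-like shaping tool 170 mm long, lying near the foot of the banding wheel on the robot's side. Bystander. Origin under its middle, x along it.
- brush: brush 180 mm long, lying at the right of the bench. Bystander. Origin under its middle, x along it.
- bowl: small tan bowl 116 mm across, 50 mm high, at the back. Bystander. Origin: centre of its underside.
- vase: cream vase 110 mm across, 165 mm high, at the back right. Bystander. Origin: centre of its underside.
- sprayer: white plastic bottle with a blue cap, 60 mm across, 160 mm high, at the back left. Bystander. Origin: centre of its underside.
- prop: cream kiln prop, an upright square post 38 x 38 x 90 mm, front left. Bystander. Origin: centre of its underside.
- round_mould: round white plaster disc 80 mm across, 40 mm high, at the left: not the mould to use. Bystander. Origin: centre of its underside.
Mind the look-alikes: they are no part of the job. What is shaped like the jig but red is not meant. What is shaped like the mould but yellow is not meant.

How it is judged:
On the way:
1. the mould sits level on the rest of the banding wheel, within 15 mm of home (z of mould in the frame of corner between -0.002 and 0.003 m and x of mould in the frame of corner between -0.06 and -0.04 m and y of mould in the frame of corner between -0.043 and -0.023 m and angle between mould's own z axis and vertical below 0.07 rad), for 0.1 s.
At the end, for the whole second after the job is handed in: Held by the fingers (over 2 N), the mould presses each stop with 2 to 40 N, within 4 mm of home, square within 0.05 rad, level within 0.06 rad, underside within 3 mm of the rest's top, at rest; bystanders within 30 mm of their starts (contact force between mould and stop_end between 2 and 40 N and contact force between mould and stop_long between 2 and 40 N and contact force between the fingers and mould above 2 N and x of mould in the frame of corner between -0.049 and -0.042 m and y of mould in the frame of corner between -0.032 and -0.025 m and z of mould in the frame of corner between -0.002 and 0.003 m and angle between the x axis of mould and the x axis of corner, either way round below 0.05 rad and angle between mould's own z axis and vertical below 0.06 rad and linear speed of mould below 0.02 m/s and distance of each of jar, rib, brush, bowl, vase, sprayer, prop, round_mould from where it was at the start of the episode below 0.03 m); the arm keeps its last pose, push and grip.
It fails at once if a bystander is moved by more than 30 mm (distance of any of jar, rib, brush, bowl, vase, sprayer, prop, round_mould from where it was at the start of the episode above 0.03 m).
It also fails if it takes over 64 s, if anything falls off the work surface, if the arm or the gripper's body presses on something with over 40 N, if the wrist force passes 120 N, or if a joint passes its speed limit or range.

## Working session

There is one attempt and no reset: what is moved stays moved. The work goes in short steps, Python scripts to look and compute and a tool call to move; the robot and the scene stay as the last step left them, time stands still between calls to the robot, and variables do not carry over. Pictures are saved under pics/ and viewed, at most 10 in all, crops included, and the job is handed in when it is done.

Besides the shell and the picture viewer there is one more tool, called after "Call:" in YAML: its name, and indented under it one key for each argument. step_arm: Moves the arm, as the interface text tells. Its arguments: {"type":"object","properties":{"rows":{"type":"array"},"claw":{"type":"number"}},"required":["rows"]}

```bash
mkdir -p pics; cat > h.py <<'E'
import numpy as np, cv2
from workcell import bot
def cloud(d,name):
    p=bot.camera_params(name); v,u=np.mgrid[0:400,0:640]
    X=np.stack([(u-p['cx'])/p['fx']*d,-(v-p['cy'])/p['fy']*d,-d,np.ones_like(d)],-1)
    return (X@np.array(p['pose']).T)[...,:3]
E
python3 - <<'E'
from h import *
o=bot.get_obs();print(o['eef_pos'],o['tool_rot'],o['clock'],o['ft_force'])
for c in('scene','top'):
    im,d=bot.camera(c);cv2.imwrite(f'pics/{c}0.png',im[...,::-1]);P=cloud(d,c)
    np.savez(f'{c}0.npz',im=im,d=d,P=P)
    for t in('mould','jig','jar','rib','stop_end','stop_long'):
        for r in bot.trace(t,c)[:3]:
            m=r['pixels']&(d>0); print(c,t,round(r['score'],2),np.round(r['uv']),np.round(np.median(P[m],0),3),m.sum())
E
```

```text
[ 0.11134211 -0.48696026  0.30302372] [ 9.93691460e-01  1.12143656e-01 -1.28603537e-04 -1.03281853e-03] 0.0 [-0.4161128  -0.353157   -0.00547227]
scene mould 0.78 [362. 241.] [0.56  0.181 0.05 ] 660
scene mould 0.78 [407. 260.] [0.586 0.317 0.049] 797
scene mould 0.39 [464. 254.] [0.498 0.47  0.04 ] 692
scene jig 0.87 [255. 191.] [ 0.552 -0.175  0.101] 3024
scene jig 0.76 [242. 102.] [ 0.24  -0.373  0.1  ] 2406
scene jig 0.65 [349. 166.] [0.365 0.075 0.101] 2842
scene jar 0.8 [344. 265.] [0.66  0.148 0.057] 256
scene rib 0.79 [268. 160.] [ 0.37  -0.224  0.004] 171
scene stop_end 0.76 [238. 100.] [ 0.26  -0.357  0.129] 182
scene stop_end 0.69 [251. 193.] [ 0.584 -0.162  0.131] 215
scene stop_end 0.45 [355. 172.] [0.391 0.089 0.13 ] 205
scene stop_long 0.6 [250.  92.] [ 0.216 -0.347  0.129] 70
top mould 0.66 [261. 183.] [0.549 0.173 0.049] 514
top mould 0.61 [219. 174.] [0.574 0.31  0.049] 530
top jig 0.94 [430. 273.] [ 0.217 -0.386  0.101] 2749
top jig 0.57 [368. 181.] [ 0.534 -0.189  0.101] 2476
top jig 0.56 [288. 241.] [0.34  0.064 0.1  ] 2698
top jar 0.53 [266. 154.] [0.645 0.14  0.058] 153
top rib 0.62 [373. 222.] [ 0.396 -0.24   0.003] 579
top rib 0.47 [321. 109.] [ 0.811 -0.059  0.022] 837
top stop_end 0.46 [358. 166.] [ 0.577 -0.162  0.144] 60
top stop_end 0.39 [281. 222.] [0.388 0.087 0.145] 73
top stop_long 0.71 [212. 137.] [0.681 0.317 0.106] 401
top stop_long 0.51 [424. 280.] [ 0.203 -0.359  0.127] 142
top stop_long 0.48 [358. 182.] [ 0.526 -0.155  0.128] 129
```

View pics/scene0.png

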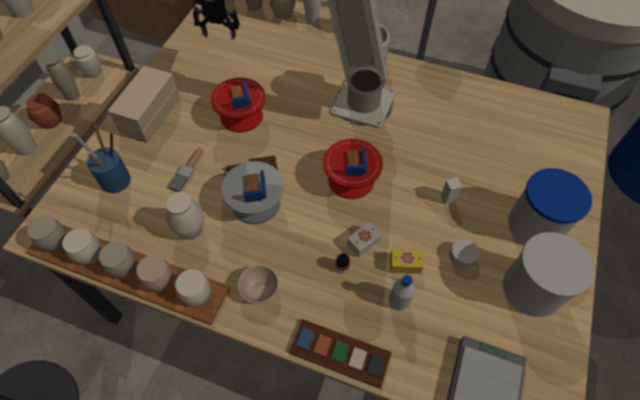

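View pics/top0.png

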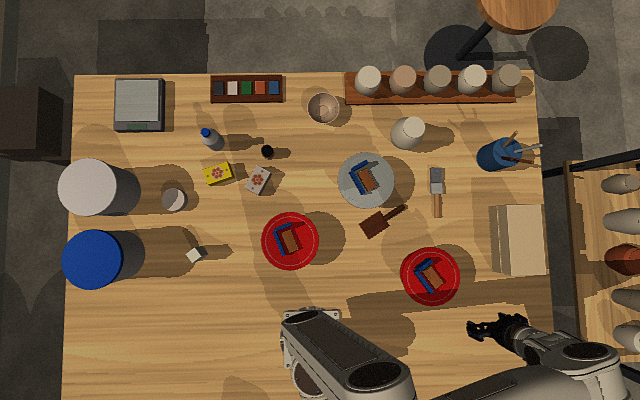

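The mould could be the white block (scene 364,239; top 258,180), the yellow block (scene 407,260; top 218,173) or the round disc (scene 464,252). The jig could be the grey wheel (scene 253,190; top 366,181) or one of the red wheels (scene 240,103 and 352,168; top 430,276 and 290,241). By the description I choose the white block and the grey wheel, and I'll check both in a close crop.

```bash
python3 - <<'E'
from h import *
Z={c:np.load(c+'0.npz') for c in('scene','top')}
im=Z['scene']['im'][...,::-1]
a=cv2.resize(im[145:235,205:305],(400,360),interpolation=cv2.INTER_CUBIC);b=cv2.resize(im[205:295,320:420],(400,360),interpolation=cv2.INTER_CUBIC)
cv2.imwrite('pics/crop.png',np.hstack([a,b]))
for c in Z:
    P=Z[c]['P'];I=Z[c]['im'].astype(int)
    def sel(x,y,r,z0,z1,f=None):
        m=(np.hypot(P[...,0]-x,P[...,1]-y)<r)&(P[...,2]>z0)&(P[...,2]<z1)
        if f is not None:m&=f
        return P[m]
    q=sel(.555,.177,.062,.042,.056);r=cv2.minAreaRect((q[:,:2]*1000).astype(np.float32));print(c,'mould',len(q),r,q[:,2].mean(),np.degrees(0))
    q=sel(.545,-.18,.12,.095,.105);print('head',len(q),q.mean(0),cv2.minEnclosingCircle((q[:,:2]*1000).astype(np.float32)))
    blue=I[...,2]>I[...,0]+25
    for n,z0,z1,f in(('rest',.110,.119,None),('long',.122,.133,None),('end',.139,.150,None)):
        q=sel(.545,-.18,.09,z0,z1,f)
        if len(q)>4: print(n,len(q),cv2.minAreaRect((q[:,:2]*1000).astype(np.float32)),q.mean(0))
E
```

```text
scene mould 511 ((550.833740234375, 178.79490661621094), (59.32971954345703, 91.77580261230469), 60.88863754272461) 0.05038446237134384 0.0
head 1891 [ 0.53959983 -0.18742572  0.10054731] ((536.2367553710938, -186.9550018310547), 96.3264389038086)
rest 200 ((542.5927124023438, -172.31100463867188), (95.60562896728516, 62.0462646484375), 24.083938598632812) [ 0.54010538 -0.18307194  0.11529267]
long 134 ((539.8818969726562, -160.87954711914062), (108.30264282226562, 56.9081916809082), 6.426549434661865) [ 0.54642187 -0.15515434  0.12847083]
end 79 ((580.0465698242188, -161.73028564453125), (17.42093276977539, 50.183109283447266), 26.902069091796875) [ 0.5811116  -0.16190327  0.14471085]
top mould 430 ((550.29638671875, 176.25241088867188), (56.721580505371094, 89.8691635131836), 60.28532028198242) 0.04965053765286659 0.0
head 1997 [ 0.53397252 -0.19295648  0.10006426] ((536.4382934570312, -191.28208923339844), 95.15338134765625)
rest 224 ((538.9844970703125, -176.19696044921875), (88.74026489257812, 57.93450927734375), 27.4383544921875) [ 0.53567379 -0.18840626  0.11438988]
long 103 ((537.8610229492188, -157.9732208251953), (51.64765930175781, 95.30029296875), 87.8842544555664) [ 0.52902713 -0.15671677  0.12827965]
end 63 ((580.2352905273438, -165.20086669921875), (12.128833770751953, 51.84151840209961), 28.66998863220215) [ 0.57985618 -0.16498003  0.14472981]
```

View pics/crop.png

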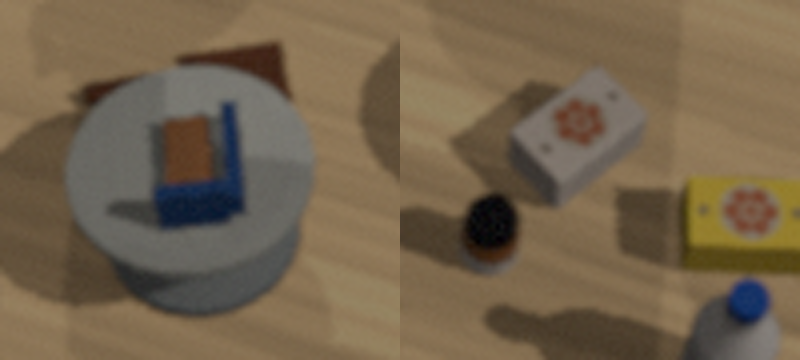

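The crop shows the grey wheel with blue stops (left) and the white block with the brown flower (right), so both choices hold. Next I go above the mould.

Call:
step_arm:
  rows:
    - [[40, -38, 0], -10]
    - [[90, -86, 0], -20]
    - [[140, -134, 0], -30]
    - [[190, -181, 0], -40]
    - [[240, -229, 0], -50]
    - [[290, -277, 0], -60]
    - [[340, -324, 0], -70]
    - [[390, -372, 0], -80]
    - [[440, -420, 0], -90]
    - [[485, -463, 0], -100]
    - [[525, -501, 0], -110]
    - [[550, -525, 0], -120]
  claw: -1

```text
clock: 2.2
eef_pos: [0.5218, 0.1342, 0.3041]
tool_rot: [0.397, 0.918, 0.0, 0.0]
ft_force: [1.5, -0.1, 0.7]
grip_width: 0.0854
grasp_force: 0.0
```

```bash
cat >> h.py <<'E'
def yaw():
    o=bot.get_obs();q=o['tool_rot'];return o['eef_pos'],np.degrees(2*np.arctan2(q[1],q[0])),o
def togo(x,y,z,ycl):
    p,a,o=yaw();t=np.radians(a);dx,dy=x-p[0],y-p[1]
    tx=dx*np.cos(t)+dy*np.sin(t);ty=dx*np.sin(t)-dy*np.cos(t)
    d=(a-90)-ycl; d=(d+180)%360-180
    print('shift',np.round([tx*1e3,ty*1e3,(p[2]-z)*1e3],1),'turn',round(d,1),'now',np.round(p,4),'yyaw',round(a-90,1),o['ft_force'],o['joint_pos'])
E
python3 - <<'E'
from h import *
p=bot.get_obs()
im,d=bot.camera('wrist');P=cloud(d,'wrist');cv2.imwrite('pics/w1.png',im[...,::-1])
for r in bot.trace('mould','wrist')[:3]:
    m=r['pixels']&(P[...,2]>.042)&(P[...,2]<.058)&(d>0)
    if m.sum()<10: continue
    q=P[m];R=cv2.minAreaRect((q[:,:2]*1000).astype(np.float32));print(r['score'],r['uv'],m.sum(),im[m].mean(0),R,np.median(q,0))
togo(.5506,.1775,.30,60.6)
E
```

```text
0.65 [353.6, 167.3] 3811 [191.74757282 164.0467069  134.0629756 ] ((552.497314453125, 183.10325622558594), (55.92778396606445, 89.94818878173828), 60.9542121887207) [0.54952762 0.1840689  0.04931195]
shift [10.7 47.6  2.4] turn -17.3 now [0.5233 0.1371 0.3024] yyaw 43.3 [-0.56766343 -0.25543903  0.41034727] [0.25555762 0.32228483 0.11191951 1.35964839 0.00141895 1.07014252]
```

View pics/w1.png

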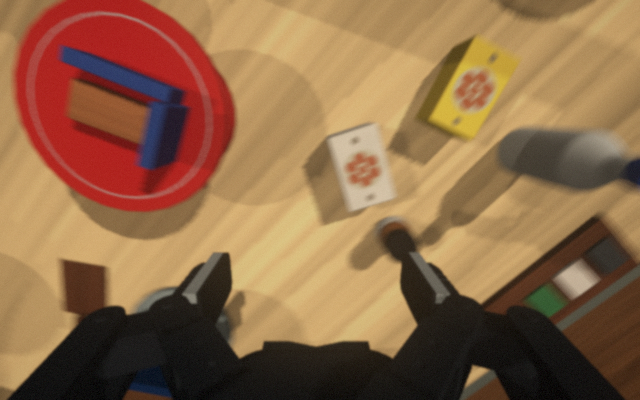

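The wrist view shows the white mould at about (361,168) with the jar beside it at (397,236). The yellow block is at (470,90) and the red wheel at the upper left. I'll move above the mould and look again from closer with the arm at rest.

Call:
step_arm:
  rows:
    - [[5, 20, 15], -9]
    - [[9, 40, 40], -17]
    - [[11, 48, 60], -17.5]
    - [[11, 49, 70], -17.5]
    - [[11, 49, 70], -17.5]
    - [[11, 49, 70], -17.5]

```text
clock: 3.05
eef_pos: [0.5495, 0.1732, 0.235]
tool_rot: [0.256, 0.967, 0.0, 0.001]
ft_force: [-0.3, -0.2, -0.8]
grip_width: 0.085
grasp_force: 0.0
```

```bash
python3 - <<'E'
from h import *
im,d=bot.camera('wrist');P=cloud(d,'wrist')
for r in bot.trace('mould','wrist')[:3]:
    m=r['pixels']&(P[...,2]>.042)&(P[...,2]<.058)&(d>0)
    if m.sum()<10: continue
    q=P[m];R=cv2.minAreaRect((q[:,:2]*1000).astype(np.float32));print(r['score'],r['uv'],m.sum(),im[m].mean(0),R,np.median(q,0))
for r in bot.trace('jar','wrist')[:2]:
    m=r['pixels']&(d>0);print('jar',r['score'],np.median(P[m],0))
togo(.551,.179,.09,60.7)
E
```

```text
0.92 [464.9, 140.1] 6939 [183.14252774 146.80155642  66.45871163] ((574.7499389648438, 313.36517333984375), (56.367431640625, 89.99497985839844), 18.045835494995117) [0.57212944 0.31422198 0.05057042]
jar 0.75 [0.6392776  0.14536906 0.05908992]
shift [  1.6   5.5 145. ] turn -0.4 now [0.5496 0.1734 0.235 ] yyaw 60.3 [-1.02709058 -0.95105044  0.17779334] [ 3.05624343e-01  4.26101741e-01  8.72581933e-02  1.23001784e+00
 -4.65533303e-05  8.23158024e-01]
```

```bash
python3 - <<'E'
from h import *
im,d=bot.camera('wrist');P=cloud(d,'wrist')
m=(d>0)&(np.hypot(P[...,0]-.551,P[...,1]-.179)<.062)&(P[...,2]>.044)&(P[...,2]<.056)
q=P[m];print(m.sum(),cv2.minAreaRect((q[:,:2]*1000).astype(np.float32)),q.mean(0)); v,u=np.nonzero(m);print(u.min(),u.max(),v.min(),v.max())
E
```

```text
5720 ((548.796142578125, 175.51791381835938), (56.07324981689453, 90.11788177490234), 60.45683670043945) [0.54616597 0.17684039 0.05041468]
288 350 146 240
```

Call:
step_arm:
  rows:
    - [[2, 3, 20], 0]
    - [[2, 3, 45], 0]
    - [[2, 3, 70], 0]
    - [[2, 3, 95], 0]
    - [[2, 3, 115], 0]
    - [[2, 3, 130], 0]
    - [[2, 3, 140], 0]
    - [[2, 3, 145], 0]
    - [[2, 3, 145], 0]
    - [[2, 3, 145], 0]

```text
clock: 4.5
eef_pos: [0.5495, 0.1774, 0.0896]
tool_rot: [0.256, 0.967, 0.0, 0.001]
ft_force: [-0.3, 0.1, 0.2]
grip_width: 0.0854
grasp_force: 0.0
```

Call:
step_arm:
  rows:
    - [[0, 0, 0], 0]
    - [[0, 0, 0], 0]
    - [[0, 0, 0], 0]
    - [[0, 0, 0], 0]
    - [[0, 0, 0], 0]
    - [[0, 0, 0], 0]
    - [[0, 0, 0], 0]
    - [[0, 0, 0], 0]
  claw: 1

```text
clock: 5.5
eef_pos: [0.5496, 0.1775, 0.0896]
tool_rot: [0.256, 0.967, 0.001, 0.001]
ft_force: [0.4, 1.0, 5.8]
grip_width: 0.0553
grasp_force: 65.9
```

Call:
step_arm:
  rows:
    - [[0, 0, -10], 0]
    - [[0, 0, -30], 0]
    - [[0, 0, -60], 0]
    - [[0, 0, -90], 0]
    - [[0, 0, -120], 0]
    - [[0, 0, -150], 0]
    - [[0, 0, -170], 0]
    - [[0, 0, -180], 0]
    - [[0, 0, -180], 0]
    - [[0, 0, -180], 0]
    - [[0, 0, -180], 0]

```text
clock: 6.88
eef_pos: [0.5485, 0.177, 0.2676]
tool_rot: [0.256, 0.967, -0.001, -0.001]
ft_force: [-0.0, 0.4, -3.0]
grip_width: 0.0549
grasp_force: 65.1
```

Call:
step_arm:
  rows:
    - [[-8, -29, -10], 10]
    - [[-20, -70, -20], 20]
    - [[-32, -110, -30], 30]
    - [[-43, -150, -30], 40]
    - [[-54, -190, -30], 50]
    - [[-66, -230, -30], 60]
    - [[-77, -270, -30], 70]
    - [[-89, -310, -30], 80]
    - [[-100, -350, -30], 90]
    - [[-109, -380, -30], 100]
    - [[-114, -400, -30], 110]
    - [[-117, -408, -30], 120]

```text
clock: 8.38
eef_pos: [0.4484, -0.2365, 0.2983]
tool_rot: [0.966, 0.258, -0.0, -0.0]
ft_force: [-0.5, -0.9, -3.2]
grip_width: 0.0551
grasp_force: 65.2
```

Call:
step_arm:
  rows:
    - [[0, 0, 0], 2]
    - [[0, 0, 0], 2.5]
    - [[0, 0, 0], 2.5]
    - [[0, 0, 0], 2.5]
    - [[0, 0, 0], 2.5]

```text
clock: 9.0
eef_pos: [0.4492, -0.235, 0.2989]
tool_rot: [0.97, 0.241, 0.0, 0.0]
ft_force: [0.8, 0.1, -2.6]
grip_width: 0.0552
grasp_force: 65.2
```

```bash
cat > j.py <<'E'
from h import *
from scipy.optimize import minimize
def jig(c,tag):
    im,d=bot.camera(c);P=cloud(d,c);cv2.imwrite(f'pics/{tag}.png',im[...,::-1]);I=im.astype(int)
    near=(d>0)&(np.hypot(P[...,0]-.537,P[...,1]+.189)<.12)
    blue=(I[...,2]>I[...,0]+15)
    z=P[...,2]
    out={}
    for n,z0,z1,f in(('head',.097,.103,~blue),('rest',.111,.119,~blue),('long',.124,.133,blue),('end',.140,.149,blue)):
        m=near&(z>z0)&(z<z1)&f
        q=P[m]
        if len(q)<10: print(n,len(q)); continue
        print(n,len(q),q.mean(0).round(4),np.round(np.array(sum([list(k) if np.iterable(k) else [k] for k in cv2.minAreaRect((q[:,:2]*1000).astype(np.float32))],[])),1))
        out[n]=q
    return im,d,P,out
E
python3 - <<'E'
from j import *
for c in('wrist','top','scene'): print(c); jig(c,c+'2')
togo(.536,-.189,.26,-62)
E
```

```text
wrist
head 25260 [ 0.5331 -0.1968  0.1007] [ 528.6 -195.1  143.3  188.6   27.9]
rest 4101 [ 0.5382 -0.1893  0.1154] [ 538.9 -187.8   80.6   52.8   28. ]
long 1856 [ 0.5277 -0.1578  0.1293] [ 526.  -158.5   83.7   11.8   28. ]
end 707 [ 0.5759 -0.1683  0.1452] [ 576.  -168.3    5.3   52.1   28.3]
top
head 1484 [ 0.5406 -0.1873  0.1   ] [ 540.  -186.7  176.4  186.9   51.8]
rest 205 [ 0.5371 -0.1903  0.1149] [ 540.9 -188.3   79.8   34.9   27.2]
long 101 [ 0.5274 -0.1577  0.1286] [ 537.3 -159.1   49.    95.    88.2]
end 62 [ 0.58   -0.1653  0.1445] [ 579.9 -165.1   12.2   53.1   28.3]
scene
head 1417 [ 0.54   -0.187   0.1003] [ 537.7 -186.9  188.5  186.    22.6]
rest 159 [ 0.5308 -0.1891  0.1154] [ 537.4 -173.8   87.    56.7   28.2]
long 108 [ 0.5461 -0.1553  0.1292] [ 547.1 -154.7   49.2  107.9   84.5]
end 68 [ 0.5809 -0.1613  0.1447] [ 580.8 -161.3   14.2   50.    27.9]
shift [98.4 -0.2 39. ] turn -0.1 now [ 0.4491 -0.2352  0.299 ] yyaw -62.1 [ 0.15157963  0.27406152 -2.88195668] [-4.82406149e-01  2.56544189e-01  1.30382437e-02  1.32724040e+00
  1.67788762e-05  2.17220656e+00]
```

View pics/wrist2.png

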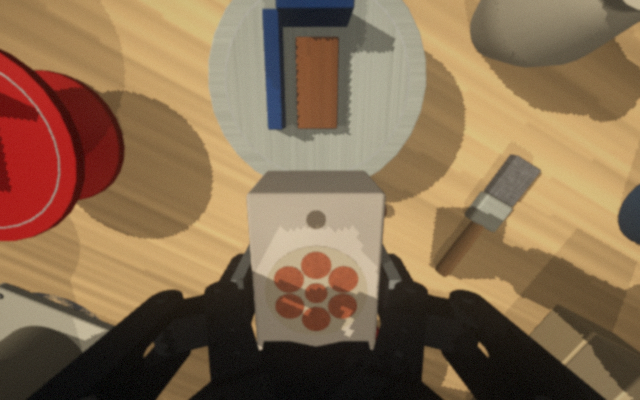

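The wrist view shows the mould in hand at (317,265), level and square to the jig. The rest is at (317,83), the long stop at (273,70) and the end stop at (315,5). Now I measure the mould against the stops in this same picture.

```bash
python3 - <<'E'
from j import *
im,d,P,o=jig('wrist','wrist3')
c,s=np.cos(np.radians(28)),np.sin(np.radians(28));R=np.array([[c,s],[-s,c]]);J=np.array([.5354,-.1915])
f=lambda q:(q[:,:2]-J)@R.T*1000
for n in o: print(n,np.percentile(f(o[n]),[1,50,99],axis=0).round(1).tolist())
I=im.astype(int);v,u=np.mgrid[0:400,0:640]
m=(d>0)&(P[...,2]>.252)&(P[...,2]<.268)&(u>245)&(u<390)&(v>150)
q=P[m];g=f(q);print('mould top',len(q),np.percentile(g,[.5,50,99.5],axis=0).round(1).tolist(),np.percentile(q[:,2],[1,50,99]).round(4))
gm=g; print(np.round(cv2.minAreaRect(g.astype(np.float32))[2],2))
e,a,ob=yaw();print('tcp',f(np.array([e])),e[2])
E
```

```text
head 25257 [ 0.5329 -0.1968  0.1007] [ 528.6 -195.3  143.4  189.1   27.9]
rest 4119 [ 0.5382 -0.1892  0.1154] [ 539.2 -187.3   80.1   52.9   27.6]
long 1852 [ 0.5278 -0.1577  0.1293] [ 527.  -162.1   83.9   33.2   17.4]
end 698 [ 0.5757 -0.1681  0.1451] [ 576.  -168.3    5.1   52.3   28.2]
head [[-72.7, -89.7], [-3.3, -19.0], [61.8, 89.2]]
rest [[-33.9, -17.0], [3.9, 0.2], [44.8, 27.9]]
long [[-34.0, 27.8], [10.2, 33.4], [47.9, 39.3]]
end [[44.4, -23.9], [46.5, 1.5], [49.1, 26.9]]
mould top 20630 [[-125.7, -28.4], [-84.9, 0.7], [-53.3, 28.8]] [0.2543 0.26   0.2655]
89.36
tcp [[-96.71896324   1.89796842]] 0.2989260806532425
```

Call:
step_arm:
  rows:
    - [[10, 1, 0], 0]
    - [[30, 3, 0], 0]
    - [[55, 5, 0], 0]
    - [[75, 6, 0], 0]
    - [[88, 6, 0], 0]
    - [[92, 6, 0], 0]
    - [[92, 6, 15], 0]
    - [[92, 6, 35], 0]
    - [[92, 6, 52], 0]
    - [[92, 6, 60], 0]
    - [[92, 6, 60], 0]
    - [[92, 6, 60], 0]

```text
clock: 10.7
eef_pos: [0.5334, -0.1978, 0.2396]
tool_rot: [0.971, 0.241, 0.001, 0.0]
ft_force: [-0.2, 0.4, -3.4]
grip_width: 0.0552
grasp_force: 65.3
```

```bash
python3 - <<'E'
from j import *
im,d=bot.camera('wrist');cv2.imwrite('pics/w4.png',im[...,::-1])
c,s=np.cos(np.radians(28)),np.sin(np.radians(28));R=np.array([[c,s],[-s,c]]);J=np.array([.5354,-.1915])
e,a,o=yaw();print('tcp',R@(e[:2]-J)*1000,e[2],a,o['ft_force'])
E
```

```text
tcp [-4.61009976 -4.74708423] 0.23975073245772063 27.868900430304045 [-0.07118536 -0.12537855 -3.62195279]
```

View pics/w4.png

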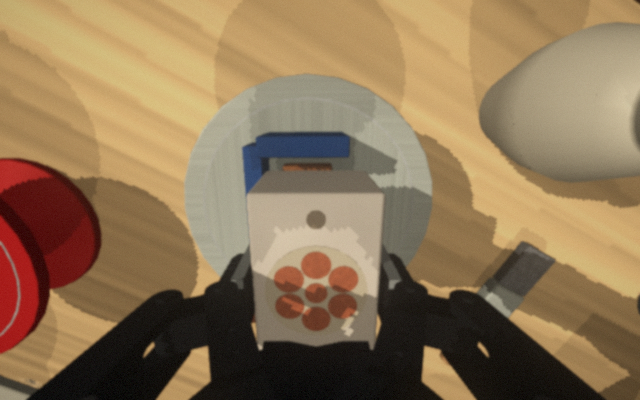

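The mould hangs just above the rest, short of both stops (end stop at (305,145), long stop at (255,170)). I lower it gently and watch the force.

Call:
step_arm:
  rows:
    - [[0, 0, 10], 0]
    - [[0, 0, 20], 0]
    - [[0, 0, 27], 0]
    - [[0, 0, 31], 0]
    - [[0, 0, 33], 0]
    - [[0, 0, 33], 0]
    - [[0, 0, 33], 0]

```text
clock: 11.62
eef_pos: [0.5334, -0.1977, 0.2062]
tool_rot: [0.971, 0.241, 0.0, 0.0]
ft_force: [-0.9, -0.4, -3.4]
grip_width: 0.0551
grasp_force: 65.3
```

Call:
step_arm:
  rows:
    - [[0, 0, 0.5], 0]
    - [[0, 0, 1], 0]
    - [[0, 0, 1], 0]
    - [[0, 0, 1], 0]

```text
clock: 12.12
eef_pos: [0.5332, -0.1976, 0.2049]
tool_rot: [0.971, 0.241, 0.0, -0.0]
ft_force: [0.9, -0.3, -2.9]
grip_width: 0.0551
grasp_force: 65.3
```

Call:
step_arm:
  rows:
    - [[0, 0, 0.5], 0]
    - [[0, 0, 0.5], 0]
    - [[0, 0, 0.5], 0]

```text
clock: 12.5
eef_pos: [0.5333, -0.1976, 0.2046]
tool_rot: [0.971, 0.241, 0.0, 0.0]
ft_force: [0.2, -0.1, -1.8]
grip_width: 0.0555
grasp_force: 65.5
```

Call:
step_arm:
  rows:
    - [[0, 0, 0.5], 0]
    - [[0, 0, 0.5], 0]
    - [[0, 0, 0.5], 0]

```text
clock: 12.88
eef_pos: [0.5333, -0.1976, 0.2046]
tool_rot: [0.971, 0.241, 0.0, 0.0]
ft_force: [-2.1, 1.2, 4.8]
grip_width: 0.0551
grasp_force: 65.9
```

Contact with the rest. I ease the downforce a little and slide diagonally towards the corner.

Call:
step_arm:
  rows:
    - [[0.5, -0.5, -0.4], 0]
    - [[1, -1, -0.4], 0]
    - [[1.5, -1.5, -0.4], 0]
    - [[2, -2, -0.4], 0]
    - [[2.5, -2.5, -0.4], 0]
    - [[3, -3, -0.4], 0]
    - [[3, -3, -0.4], 0]
    - [[3, -3, -0.4], 0]

```text
clock: 13.88
eef_pos: [0.535, -0.1937, 0.2046]
tool_rot: [0.971, 0.241, 0.001, 0.0]
ft_force: [-0.0, -4.9, 3.9]
grip_width: 0.055
grasp_force: 66.1
```

```bash
cat > f.py <<'E'
from h import *
c,s=np.cos(np.radians(28)),np.sin(np.radians(28));R=np.array([[c,s],[-s,c]]);J=np.array([.5354,-.1915])
e,a,o=yaw();F=o['ft_force'];print('tcp jig',(R@(e[:2]-J)*1000).round(2),e[2].round(4),'yaw',a.round(2),'Fjig',(R@F[:2]).round(1),F[2].round(1),'T',np.round(o['ft_torque'],2))
E
python3 f.py
```

```text
tcp jig [-1.42 -1.73] 0.2046 yaw 27.88 Fjig [-2.3 -4.3] 3.9 T [-1.18 -0.01 -0.06]
```

Call:
step_arm:
  rows:
    - [[0.5, 0, -0.2], 0]
    - [[1, 0, -0.2], 0]
    - [[1.5, 0, -0.2], 0]
    - [[2, 0, -0.2], 0]
    - [[2, 0, -0.2], 0]

```text
clock: 14.5
eef_pos: [0.5356, -0.1925, 0.2046]
tool_rot: [0.971, 0.241, -0.001, -0.0]
ft_force: [-3.4, -4.2, 6.1]
grip_width: 0.0551
grasp_force: 66.4
```

```bash
python3 f.py
```

```text
tcp jig [-0.32 -1.01] 0.2046 yaw 27.86 Fjig [-4.9 -2.1] 6.1 T [-1.09  0.51 -0.12]
```

Call:
step_arm:
  rows:
    - [[0.5, 0, 0], 0]
    - [[1, 0, 0], 0]
    - [[1, 0, 0], 0]

```text
clock: 14.88
eef_pos: [0.5361, -0.192, 0.2046]
tool_rot: [0.971, 0.241, -0.001, -0.0]
ft_force: [-4.5, -3.6, 7.1]
grip_width: 0.0554
grasp_force: 66.5
```

```bash
python3 f.py
```

```text
tcp jig [ 0.38 -0.78] 0.2046 yaw 27.86 Fjig [-5.7 -1.1] 7.1 T [-0.99  0.74 -0.02]
```

Call:
step_arm:
  rows:
    - [[0, 0, -0.4], 0]
    - [[0.5, 0, -0.5], 0]
    - [[1, 0, -0.5], 0]
    - [[1, 0, -0.5], 0]

```text
clock: 15.38
eef_pos: [0.5369, -0.1913, 0.2047]
tool_rot: [0.971, 0.241, -0.001, -0.001]
ft_force: [-4.8, -3.9, 6.4]
grip_width: 0.0549
grasp_force: 66.2
```

```bash
python3 f.py
```

```text
tcp jig [ 1.4  -0.53] 0.2047 yaw 27.87 Fjig [-6.1 -1.2] 6.4 T [-0.83  0.9  -0.06]
```

Call:
step_arm:
  rows:
    - [[0.5, 0, 0], 0]
    - [[1, 0, 0], 0]
    - [[1, 0, 0], 0]

```text
clock: 15.75
eef_pos: [0.537, -0.1912, 0.2046]
tool_rot: [0.971, 0.241, -0.002, -0.001]
ft_force: [-7.5, -3.9, 7.2]
grip_width: 0.055
grasp_force: 66.5
```

```bash
python3 f.py
```

```text
tcp jig [ 1.53 -0.51] 0.2046 yaw 27.86 Fjig [-8.4  0.1] 7.2 T [-0.96  1.29  0.03]
```

The mould has stopped against the end stop. Now the long stop.

Call:
step_arm:
  rows:
    - [[0, -0.5, -0.3], 0]
    - [[0.3, -1, -0.3], 0]
    - [[0.3, -1.5, -0.3], 0]
    - [[0.3, -1.5, -0.3], 0]

```text
clock: 16.25
eef_pos: [0.5369, -0.191, 0.2047]
tool_rot: [0.971, 0.24, -0.002, 0.001]
ft_force: [-5.7, -8.5, 3.9]
grip_width: 0.055
grasp_force: 66.0
```

```bash
python3 f.py
```

```text
tcp jig [ 1.56 -0.22] 0.2047 yaw 27.81 Fjig [-9.  -4.8] 3.9 T [-1.66  0.98  0.03]
```

Call:
step_arm:
  rows:
    - [[0, -0.5, 0], 0]
    - [[0, -1, 0], 0]
    - [[0, -1, 0], 0]

```text
clock: 16.62
eef_pos: [0.5368, -0.1908, 0.2047]
tool_rot: [0.971, 0.24, -0.002, 0.002]
ft_force: [-4.3, -11.2, 2.6]
grip_width: 0.0547
grasp_force: 66.0
```

```bash
python3 f.py
```

```text
tcp jig [1.57 0.  ] 0.2047 yaw 27.76 Fjig [-9.1 -7.8] 2.6 T [-2.09  0.7  -0.01]
```

It isn't clear whether that is stop contact or stiction. I ease off x and watch whether y slides.

Call:
step_arm:
  rows:
    - [[-1.5, 0, -0.1], 0]
    - [[-2.5, 0, -0.1], 0]
    - [[-2.5, 0, -0.1], 0]
    - [[-2.5, 0, -0.1], 0]

```text
clock: 17.12
eef_pos: [0.5361, -0.19, 0.2046]
tool_rot: [0.97, 0.241, -0.0, 0.0]
ft_force: [1.2, -6.3, -1.5]
grip_width: 0.055
grasp_force: 65.5
```

```bash
python3 f.py
```

```text
tcp jig [1.31 0.95] 0.2046 yaw 27.91 Fjig [-1.9 -6.2] -1.5 T [-1.2  -0.28  0.09]
```

Call:
step_arm:
  rows:
    - [[0, -0.5, 0], 0]
    - [[0, -1, 0], 0]
    - [[0, -1, 0], 0]

```text
clock: 17.5
eef_pos: [0.536, -0.1899, 0.2047]
tool_rot: [0.971, 0.241, 0.0, 0.001]
ft_force: [1.6, -7.3, -2.4]
grip_width: 0.0555
grasp_force: 65.4
```

```bash
python3 f.py
```

```text
tcp jig [1.31 1.15] 0.2047 yaw 27.9 Fjig [-2.  -7.2] -2.4 T [-1.67 -0.48  0.2 ]
```

Now it bears on the long stop, with little friction from below. Next I push in x again and add a little more y.

Call:
step_arm:
  rows:
    - [[0.5, -0.3, 0.1], 0]
    - [[1, -0.6, 0.2], 0]
    - [[1.5, -0.6, 0.2], 0]
    - [[2, -0.6, 0.2], 0]
    - [[2, -0.6, 0.2], 0]
    - [[2, -0.6, 0.2], 0]

```text
clock: 18.25
eef_pos: [0.5362, -0.1896, 0.2047]
tool_rot: [0.971, 0.241, -0.002, 0.002]
ft_force: [-2.4, -10.9, 0.5]
grip_width: 0.0548
grasp_force: 65.7
```

```bash
python3 f.py
```

```text
tcp jig [1.56 1.28] 0.2047 yaw 27.86 Fjig [-7.3 -8.5] 0.5 T [-2.36  0.28  0.42]
```

Call:
step_arm:
  rows:
    - [[0.5, -0.3, 0], 0]
    - [[1, -0.5, 0], 0]
    - [[1, -0.5, 0], 0]
    - [[1, -0.5, 0], 0]

```text
clock: 18.75
eef_pos: [0.5362, -0.1895, 0.2047]
tool_rot: [0.971, 0.24, -0.002, 0.003]
ft_force: [-4.6, -13.6, 1.5]
grip_width: 0.0554
grasp_force: 65.8
```

```bash
python3 f.py
```

```text
tcp jig [1.67 1.34] 0.2047 yaw 27.83 Fjig [-10.4  -9.9] 1.5 T [-2.75  0.58  0.58]
```

Call:
step_arm:
  rows:
    - [[0, 0.6, 0], 0]
    - [[0, 1.2, 0], 0]
    - [[0.6, 1.2, 0], 0]
    - [[1, 1.2, 0], 0]
    - [[1, 0.6, 0], 0]
    - [[1, 0, 0], 0]
    - [[1, -0.6, 0], 0]
    - [[1, -1, 0], 0]
    - [[1, -1, 0], 0]
    - [[1, -1, 0], 0]

```text
clock: 20.0
eef_pos: [0.5363, -0.1893, 0.2048]
tool_rot: [0.971, 0.24, -0.003, 0.004]
ft_force: [-5.7, -17.6, 0.4]
grip_width: 0.0551
grasp_force: 65.8
```

```bash
python3 f.py; python3 - <<'E'
from h import *
im,d=bot.camera('wrist')
cv2.imwrite('pics/w5.png',cv2.resize(im[80:400,160:480,::-1],(600,600),interpolation=cv2.INTER_CUBIC))
c,s=np.cos(np.radians(28)),np.sin(np.radians(28));R=np.array([[c,s],[-s,c]])
J=np.array([.5354,-.1915])
P=cloud(d,'wrist');I=im.astype(int)
near=(d>0)&(np.hypot(P[...,0]-.537,P[...,1]+.189)<.1)
g=lambda m:np.percentile((P[m][:,:2]-J)@R.T*1000,[1,50,99],axis=0).round(1).tolist()
blue=I[...,2]>I[...,0]+15
m=near&(P[...,2]>.158)&(P[...,2]<.172);print('mould',g(m),np.percentile(P[m][:,2],[5,50,95]))
for n,z in(('end',.145),('long',.129)):
    m=near&blue&(abs(P[...,2]-z)<.004);print(n,m.sum(),g(m) if m.sum()>9 else'')
E
```

```text
tcp jig [1.8 1.5] 0.2048 yaw 27.78 Fjig [-13.3 -12.8] 0.4 T [-3.39  0.77  0.61]
mould [[-26.5, -31.9], [12.6, 0.2], [44.7, 32.1]] [0.16406807 0.16573195 0.16693488]
end 3081 [[45.1, -24.0], [51.3, 1.5], [56.7, 27.2]]
long 899 [[5.0, -21.0], [42.0, 36.2], [56.8, 39.5]]
```

View pics/w5.png

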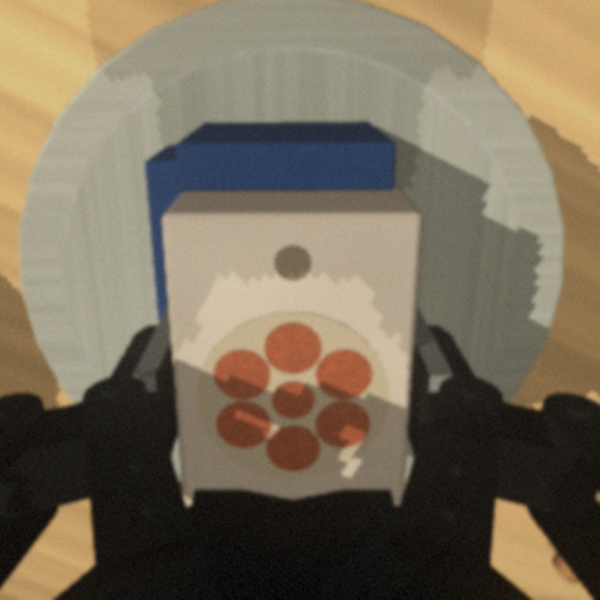

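The mould is flush with the end stop at about (290,190) and along the long stop at (160,240), level at rest height. The forces are about 13 N on each. I check that it is steady, then hand it in.

Call:
step_arm:
  rows:
    - [[0, 0, 0], 0]
    - [[0, 0, 0], 0]
    - [[0, 0, 0], 0]
    - [[0, 0, 0], 0]

```text
clock: 20.55
eef_pos: [0.5363, -0.1893, 0.2048]
tool_rot: [0.971, 0.24, -0.003, 0.004]
ft_force: [-5.5, -17.2, 1.3]
grip_width: 0.0555
grasp_force: 65.8
```

```bash
python3 f.py; python3 -c "
from workcell import bot
print(bot.job_done())"
```

```text
tcp jig [1.83 1.51] 0.2048 yaw 27.78 Fjig [-12.9 -12.6] 1.3 T [-3.41  0.73  0.59]
the job is handed in; nothing more can be done
None
```

I handed the job in with the white mould on the grey wheel's rest, motif up and still gripped, pressed into the corner with about 13 N towards each blue stop (wrist reading, friction included); the hand-in gave no verdict.

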